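# Shut and latch the socket chest

### The arm

A 7-joint arm with a two-finger parallel gripper is mounted at the origin on the work surface. World frame = base frame: x ahead of the robot, y to its left, z up, the work surface at z = 0. Lengths are in m, angles in rad, forces in N, time in s.
With the tool pointing down it reaches from about 0.425 to 0.875 m from the base axis. Payload 4.7 kg.
Tool frame: the origin (TCP) lies at the very end of the fingers, on their centre line; the grasp point (between the pads) lies 19 mm behind it; z points along the fingers, y is the line along which they close (so a half turn about z gives the same grasp; the last joint's range is limited). The gripper opens to 87 mm and grips with 3 to 60 N. Pads are 19 mm wide; open, the fingers measure 117 mm over their backs; the gripper's body (75 mm by 190 mm) begins 51 mm behind the grasp point.
Start: joints at [-1.292, 0.321, -0.07, 1.45, 0.023, 1.371, -0.057], TCP at [0.17, 0.627, 0.223] pointing down, gripper open.
Joint ranges: [-2.86, 2.86], [-0.3, 2.09], [-1.38, 1.24], [0.06, 2.45], [-1.56, 4.7], [0.09, 2.05], [-2.69, 2.69]. Speed limits (rad/s): [2.57, 2.57, 3.14, 3.14, 3.14, 3.14, 3.14].

### API

Orientations are given as a rotation vector (axis times angle).
In Python, from bench import ctrl, get_image, job gives the robot as it stands.
- The arm moves only by the shell command python3 -m crank 'ROWS' [FORCE]. ROWS is JSON, a list that holds one entry, the list of rows, each a list of 5 numbers: the shift along the tool's x, y, z in mm, then the turn about the tool's z in rad, then the closure, from -1 (fully open) to 1 (shut), so that 0 is half open. A call has 1 to 10 rows; each row shifts and turns the commanded pose from where the row before left it, along the tool's axes as they then stand; what a row does not reach is not made up. A row lasts 1/12 s, in which the tool goes at most 41.7 mm and 7.16 degrees, less where a joint would pass 70% of its speed; a pose out of reach is approached as far as the arm can. A call with a gripper value outside its range is refused whole. The fingers move at their own pace and stop on an object; FORCE is the grip in N (left out, the last holds). Time passes only in rows, so rows that do not move let the fingers close. It gives the time, the measured TCP pose, the force, the opening and the grip force at its end, in the units of the state.
- ctrl.get_state(): the state, without advancing time (a new reading comes with each control period).
- get_image(name): name is "scene" or "top" or "wrist"; returns a dict with "pixels" (400x640x3 uint8, red, green, blue), "fx", "fy", "cx", "cy" (pixels), "T" (4x4, takes a point from camera to world coordinates); the wrist camera has in their place "T_tool_cam" (4x4, takes a point from camera to tool coordinates, whose origin is the TCP and whose axes are the flange's). Camera axes: x right, y down, z forward; pixel columns grow to the right and rows downward; lengths in m; the calibration is good to about 2 mm. The wrist camera is an equidistant fisheye: a pixel r from the principal point sees the ray r / f radians off the axis. A picture is of the moment at which its call begins: read the wrist's pose just before it. There is no depth.
- job.close_job(): hands the job in; it is judged then, once.
The state is a dict: "time": time; "joint_positions": joint angles; "qd": joint speeds; "joint_torque": joint torques, N m; "position": TCP position; "tool_rot": TCP orientation; "ft_force": force on the tool from outside, world axes, zero at the start; "torque": the same for the moment, N m; "grip_width": opening from 0.0 (shut) to 1.0 (fully open); "grip_force": force on a finger pad.
Only numpy, scipy, OpenCV 4.12 (cv2) and the standard library are available. Lean on these libraries where they do the work, as an engineer would, in place of code of your own. Each camera call takes 0.05 s, during which the arm holds its last target. There are 200 camera calls.

### The job

Shut the lid of the grey socket chest all the way, then swing its steel hasp over to the front and press it down past the spring roller until it snaps home into the catch and stays there by itself. The hasp wants only 10 to 15 N; do not force it down with more than about 25 N once it is home, and leave the socket, the puller and the tin standing where they are.

Things in the scene. Friction and masses are not known exactly. Their poses are not given: they have to be found in the camera images.
- chest: Grey painted steel chest, 200 (x) x 280 (y) x 100 mm high, on the bench, too heavy to move; the lid adds 12 mm (top at z = 112 mm when shut). Origin: centre of its underside, on the bench. Its front looks along its own -x, towards the robot; there the catch sticks out (dark steel, x = -103 to -189 mm, y = -37 to +37 mm).
- front_rim (a point): Middle of the chest's front rim, 100 mm above the bench. The catch below it is clamped at any of 20 mm of height, which is not reported: find by touch where the hasp comes home. Rubber rest bar for the hasp: 25 mm in front of this point, its top 22 to 42 mm above it. Roller (28 mm diameter, along y): centre 48 mm in front, 41 to 61 mm above. Cheeks beside the roller: top 53 to 73 mm above.
- lid (a joint): Opening angle of the lid, rad: 0 shut, growing as the front edge rises; stiff hinge, stays where left (a few N at the front edge shut it). The hinge line runs along the chest's y at x = +100 mm, z = 100 mm in the chest's frame; the lid reaches 200 mm from it.
- lid_edge (a point): Middle of the lid's front edge, on its top face.
- hasp (a joint): Angle of the hasp relative to the lid, rad: 0 pointing straight to the front, parallel to the lid; pi/2 upright from the lid; about 2.4 laid back. Stiff hinge, stays where left. Home in the catch it reads between -0.10 and +0.10, depending on the catch's height; lying on the roller, not yet latched, more than 0.13.
- hasp_hinge (a point): Middle of the hasp's hinge axis (along the chest's y), fixed on the lid: with the lid shut at x = -20 mm, y = 0, z = 135 mm in the chest's frame.
- hasp_tip (a point): Middle of the hasp's free end. The hasp is a flat steel strap, 120 mm from hinge axis to this end, 36 mm wide (along y), 6 mm thick, with a rolled edge 10 mm thick at the free end; this point is in the middle of its thickness.
- roller (a joint): How far the catch's horizontal spring roller is pushed back towards the robot, m: 0 sprung out. The hasp's end pushes it back about 5 mm on its way down (some 10 to 15 N on the hasp, 85 mm from its hinge), then it springs out again over the end and holds the hasp down.
- socket: Bystander: upright steel socket (tube), 52 mm diameter, 75 mm high. Origin: centre of its underside.
- puller: Bystander: dark steel puller yoke, a bar 145 mm long along its y with an upright spindle, 112 mm high. Origin: centre of its underside.
- tin: Bystander: blue tin, 72 mm diameter, 80 mm high. Origin: centre of its underside.
- rest (a joint): How far the springy rubber rest bar under the closed hasp (50 mm along y, 8 mm wide) is squashed down, m: 0 free; 1 mm per 10 N on it. More than 2.5 mm means that the hasp is forced down too hard (over about 35 N on the hasp, 85 mm from its hinge).

How it is judged:
By the outcome, as a careful person would: the job done as asked, in the order asked, and still so for the second after the job is handed in, with the robot touching nothing.
It also fails if it takes over 66 s, if anything falls off the work surface, if the arm or the gripper's body presses on something with over 40 N, if the wrist force passes 120 N, or if a joint passes its speed limit or range.

## Working session

There is one attempt and no reset: what is moved stays moved. The work goes in short steps, Python scripts to look and compute and a shell command to move; the robot and the scene stay as the last step left them, time stands still between calls to the robot, and variables do not carry over. Pictures are saved under pics/ and viewed, at most 10 in all, crops included, and the job is handed in when it is done.

```bash
mkdir -p pics; ls; python3 - <<'E'
from bench import ctrl,get_image
import cv2,numpy as np
s=ctrl.get_state();print({k:np.round(v,3).tolist() for k,v in s.items()})
for n in("scene","top"):
    i=get_image(n);cv2.imwrite(f"pics/{n}0.png",i["pixels"][:,:,::-1]);print(n,i["fx"],i["fy"],i["cx"],i["cy"],np.round(i["T"],4).tolist())
E
```

```text
pics
{'time': 0.0, 'joint_positions': [-1.292, 0.322, -0.07, 1.452, 0.023, 1.371, -0.057], 'qd': [-0.0, -0.002, 0.001, -0.0, -0.0, 0.001, 0.0], 'joint_torque': [-0.0, -49.129, -0.404, -31.253, -0.064, 0.044, 0.0], 'position': [0.17, 0.627, 0.221], 'tool_rot': [-0.415, -3.114, 0.003], 'ft_force': [0.178, 0.064, -0.244], 'torque': [0.026, -0.005, 0.011], 'grip_force': 0.0, 'grip_width': 0.996}
scene 373.2210465083531 373.2210465083531 322.1369321639832 198.76503428822036 [[0.5717, 0.5512, -0.6078, 1.1936], [0.8205, -0.3873, 0.4205, -0.3217], [-0.0036, -0.7391, -0.6736, 0.7588], [0.0, 0.0, 0.0, 1.0]]
top 388.9717029298784 388.9717029298784 322.9792336754986 201.52904991530986 [[0.0058, -0.996, 0.0888, 0.5342], [-1.0, -0.0051, 0.0073, 0.0776], [-0.0068, -0.0889, -0.996, 1.165], [0.0, 0.0, 0.0, 1.0]]
```

View pics/scene0.png

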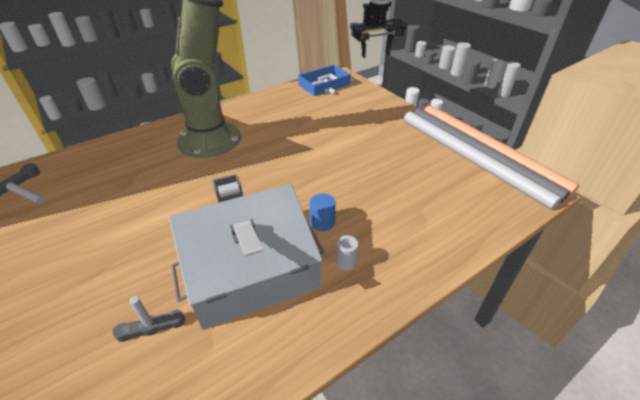

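View pics/top0.png

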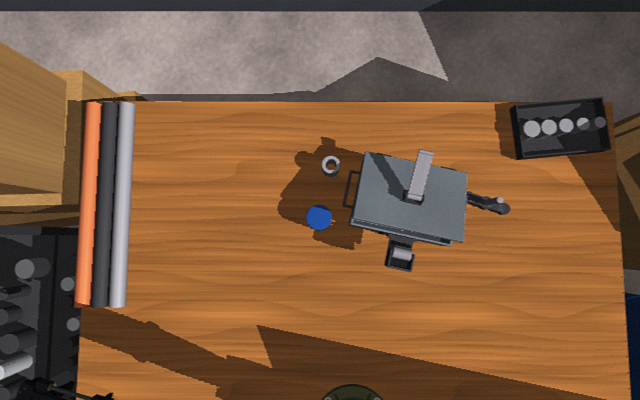

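The lid is partly open with the hasp laid back, and the catch is in front at top-view pixel (400,255). The tin is at (319,217), the socket at (331,165) and the puller at (488,203). I'll zoom in next.

```bash
python3 - <<'E'
import cv2,numpy as np
a=cv2.imread("pics/top0.png")[135:285,300:500];b=cv2.imread("pics/scene0.png")[165:345,150:370]
cv2.imwrite("pics/topc.png",cv2.resize(a,(800,600),interpolation=cv2.INTER_CUBIC))
cv2.imwrite("pics/scenec.png",cv2.resize(b,None,fx=3.3333,fy=3.3333,interpolation=cv2.INTER_CUBIC))
E
```

```text
(no output)
```

View pics/topc.png

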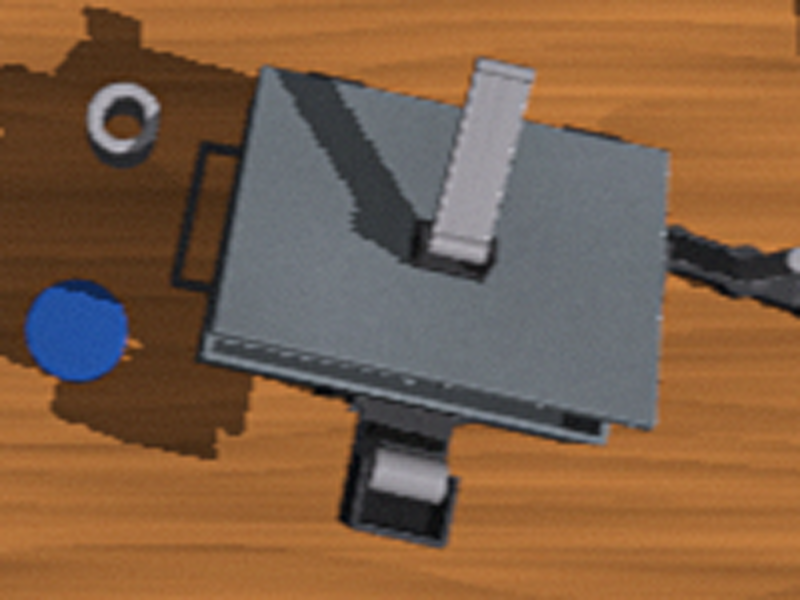

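View pics/scenec.png

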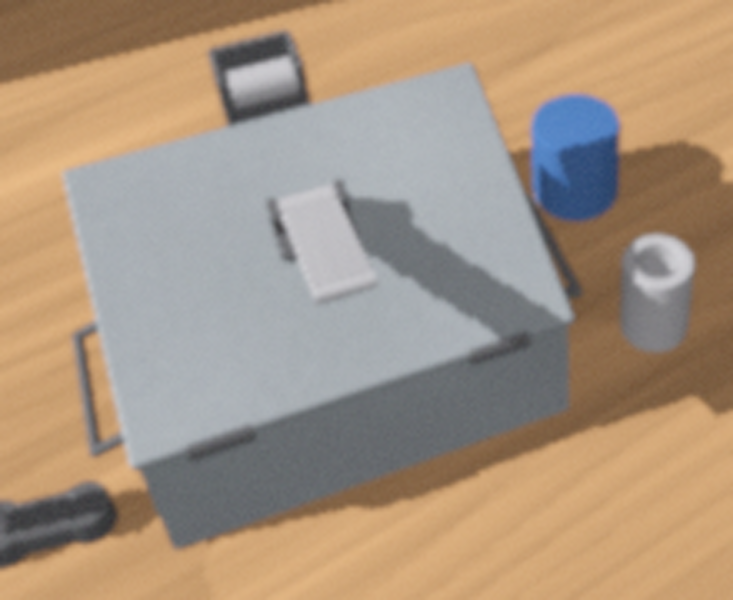

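The lid stands open and the hasp is laid back past upright. In the top crop the lid corners are (263,66), (668,150), (655,428) and (213,332), and the hasp tip is at (507,66). I'll fit the model to both views.

```bash
cat > fit.py <<'E'
from bench import ctrl,get_image
import numpy as np
from scipy.optimize import least_squares
cams={n:get_image(n) for n in("top","scene")}
def lidpt(p,dx,y,dz):
    x0,y0,w,a,h=p; X=.1+dx*np.cos(a)+dz*np.sin(a); Z=.1-dx*np.sin(a)+dz*np.cos(a); return cp(p,X,y,Z)
def cp(p,X,Y,Z): c,s=np.cos(p[2]),np.sin(p[2]); return np.array([p[0]+c*X-s*Y,p[1]+s*X+c*Y,Z])
def tip(p,r=.12,off=0): h=p[4]; return lidpt(p,-.12-r*np.cos(h)+off*np.sin(h),0,.035+r*np.sin(h)+off*np.cos(h))
def proj(n,P):
    c=cams[n];q=np.linalg.inv(c["T"])@np.r_[P,1]; return np.array([c["fx"]*q[0]/q[2]+c["cx"],c["fy"]*q[1]/q[2]+c["cy"]])
def unproj(n,u,v,z):
    c=cams[n];d=c["T"][:3,:3]@[(u-c["cx"])/c["fx"],(v-c["cy"])/c["fy"],1];o=c["T"][:3,3];return o+d*(z-o[2])/d[2]
t=lambda u,v:np.array([(u+.5)/4+300-.5,(v+.5)/4+135-.5])
s=lambda u,v:np.array([(u+.5)/3.3333+150-.5,(v+.5)/3.3333+165-.5])
L=lambda r,y,z:(lambda p:lidpt(p,-r,y,z))
C=lambda x,y,z:(lambda p:cp(p,x,y,z))
obs=[("top",t(263,66),L(0,.14,.012)),("top",t(668,150),L(0,-.14,.012)),("top",t(655,428),L(.2,-.14,.012)),("top",t(213,332),L(.2,.14,.012)),
("top",t(203,360),C(-.1,.14,.1)),("top",t(607,441),C(-.1,-.14,.1)),("top",t(507,67),tip),
("scene",s(65,172),L(.2,-.14,.012)),("scene",s(470,65),L(.2,.14,.012)),("scene",s(572,320),L(0,.14,.012)),("scene",s(133,465),L(0,-.14,.012)),
("scene",s(180,548),C(.1,-.14,0)),("scene",s(567,410),C(.1,.14,0)),("scene",s(345,290),tip)]
def fit():
    f=lambda p:np.concatenate([proj(n,g(p))-u for n,u,g in obs])
    r=least_squares(f,[.65,-.1,-.2,.3,2.3],loss="soft_l1");return r.x,f(r.x).reshape(-1,2)
E
python3 - <<'E'
from fit import *
p,r=fit();np.set_printoptions(precision=4,suppress=True);print(p);print(r.round(1).tolist())
print("edge",lidpt(p,-.2,0,.012),"hh",lidpt(p,-.12,0,.035),"tip",tip(p))
q=p.copy();q[3]=0;print("shut: hinge",lidpt(q,-.12,0,.035),"edge",lidpt(q,-.2,0,.012),"tip",tip(q),"roller",cp(q,-.148,0,.151))
print("tin",unproj("top",*t(77,331),.08),"sock",unproj("top",*t(124,118),.075))
E
```

```text
[ 0.637  -0.1476 -0.2076  0.3435  2.4686]
[[0.6, 0.1], [-0.2, 0.3], [-0.8, -1.2], [0.8, -0.7], [0.0, -0.7], [0.0, 0.9], [-0.3, -0.6], [0.4, 0.5], [-0.6, 0.2], [-0.7, -1.7], [0.2, -1.1], [-1.8, 0.6], [0.4, -0.7], [0.2, -0.2]]
edge [ 0.5546 -0.1302  0.1787] hh [ 0.6359 -0.1474  0.1734] tip [ 0.747  -0.1708  0.2122]
shut: hinge [ 0.6175 -0.1435  0.135 ] edge [ 0.5392 -0.127   0.112 ] tip [ 0.7093 -0.1628  0.2098] roller [ 0.4922 -0.1171  0.151 ]
tin [0.5865 0.0967 0.08  ] sock [0.7381 0.0645 0.075 ]
```

```bash
cat > w.py <<'E'
from bench import ctrl
import numpy as np
from scipy.spatial.transform import Rotation as R
s=ctrl.get_state();p=np.array([.637,-.1476]);w=-.2076;d=s["position"][:2]-p;c,n=np.cos(w),np.sin(w)
print("t",round(s["time"],2),"chest xyz mm",np.round([1e3*(c*d[0]+n*d[1]),1e3*(-n*d[0]+c*d[1]),1e3*s["position"][2]],1),"F chest",np.round([c*s["ft_force"][0]+n*s["ft_force"][1],-n*s["ft_force"][0]+c*s["ft_force"][1],s["ft_force"][2]],1))
y=R.from_rotvec(s["tool_rot"]).as_matrix();print("yaw err",round(np.arctan2(-y[0,1],y[1,1])-w,4),"tilt",np.round(y[:2,2],3),"g",round(s["grip_width"],2))
E
python3 -m crank '[[[-26,-30,0,-0.058,1],[-26,-30,0,0,1],[-26,-30,0,0,1],[-26,-30,0,0,1],[-26,-30,0,0,1],[-26,-30,0,0,1],[-26,-30,0,0,1],[-26,-30,0,0,1],[-26,-30,0,0,1],[-26,-30,0,0,1]]]' 20; python3 w.py
python3 -m crank '[[[-26,-30,0,0,1],[-26,-30,0,0,1],[-26,-30,0,0,1],[-26,-30,0,0,1],[-26,-30,0,0,1],[-26,-30,0,0,1],[-26,-30,0,0,1],[-26,-30,0,0,1],[-20,-20,0,0,1],[0,0,0,0,1]]]'; python3 w.py
```

```text
time: 1.03
position: [0.3615, 0.2774, 0.2226]
tool_rot: [0.324, 3.125, 0.001]
ft_force: [1.0, 0.2, -0.3]
grip_width: 0.33
grip_force: 0.0
t 1.03 chest xyz mm [-357.2  359.1  222.6] F chest [ 1.   0.4 -0.3]
yaw err 0.001 tilt [0.    0.001] g 0.33
time: 1.87
position: [0.5325, -0.0292, 0.2228]
tool_rot: [0.339, 3.121, -0.006]
ft_force: [-1.7, -0.2, -0.2]
grip_width: 0.008
grip_force: 0.0
t 1.87 chest xyz mm [-126.6   94.3  222.8] F chest [-1.7 -0.6 -0.2]
yaw err -0.0086 tilt [ 0.002 -0.004] g 0.01
```

```bash

python3 -m crank '[[[-21,-17,10,0.004,1],[-20,-17,10,0.004,1],[0,0,10,0,1],[0,0,8,0,1],[0,0,8,0,1],[0,0,8,0,1],[0,0,8,0,1],[0,0,8,0,1],[0,0,8,0,1],[0,0,8,0,1]]]'; python3 w.py
```

```text
time: 2.7
position: [0.5639, -0.063, 0.136]
tool_rot: [0.335, 3.123, 0.001]
ft_force: [0.3, -0.0, 2.2]
grip_width: 0.005
grip_force: 1.0
t 2.7 chest xyz mm [-89.   67.7 136. ] F chest [0.3 0.  2.2]
yaw err -0.0062 tilt [0.001 0.001] g 0.0
```

```bash

python3 -m crank '[[[0,0,6,0,1],[0,0,6,0,1],[0,0,4,0,1],[0,0,3,0,1],[0,0,2,0,1],[0,0,1,0,1],[0,0,1,0,1],[0,0,0,0,1]]]'; python3 w.py
```

```text
time: 3.37
position: [0.564, -0.0639, 0.1136]
tool_rot: [0.337, 3.123, -0.0]
ft_force: [0.5, 0.4, -0.2]
grip_width: 0.009
grip_force: 0.0
t 3.37 chest xyz mm [-88.7  66.9 113.6] F chest [ 0.4  0.5 -0.2]
yaw err -0.0073 tilt [ 0.001 -0.   ] g 0.01
```

```bash

for i in 1 2 ; do python3 -m crank '[[[0,0,1,0,1],[0,0,0,0,1]]]' >/dev/null; python3 w.py|head -1; done
```

```text
t 3.53 chest xyz mm [-88.6  66.9 112.7] F chest [-0.2 -0.3 -0. ]
t 3.7 chest xyz mm [-88.6  66.8 112.4] F chest [-2.5 -0.8  6.4]
```

```bash

for i in 1 2 ; do python3 -m crank '[[[0,0,1,0,1],[0,0,0,0,1]]]' >/dev/null; python3 w.py|head -1; done
```

```text
t 3.87 chest xyz mm [-88.5  66.9 112.4] F chest [-4.7 -1.6 11.5]
t 4.03 chest xyz mm [-88.5  66.9 112.3] F chest [-6.7 -0.2 17.8]
```

```bash

python3 -m crank '[[[0,0,-20,0.007,1],[0,0,-35,0,1],[0,0,-35,0,1],[-30,0,-25,0,1],[-35,0,-25,0,1],[-38,0,-10,0,1],[-38,-12,0,0,1],[-30,-25,0,0,1],[-20,-25,0,0,1],[0,-5,0,0,1]]]' >/dev/null; python3 w.py; python3 - <<'E'
from bench import get_image;import cv2
i=get_image("scene")["pixels"][:,:,::-1][100:325,120:390];cv2.imwrite("pics/s1.png",cv2.resize(i,(720,600)))
E
```

```text
t 4.87 chest xyz mm [102.   -9.6 255.8] F chest [-1.4 -2.  -0.3]
yaw err -0.0202 tilt [-0.003 -0.006] g 0.0
```

View pics/s1.png

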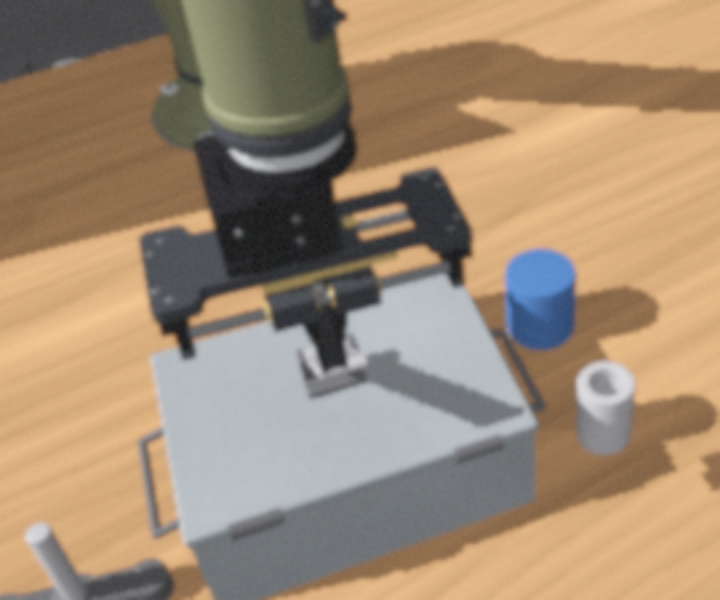

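```bash
python3 - <<'E'
from fit import *
p,_=fit();p[3]=0
f=lambda P:((proj("scene",P)-[120,100])*[720/270,600/225]).round()
print("tcp",f(ctrl.get_state()["position"]));
for h in(2.2,2.47):p[4]=h;print(h,"tip",f(tip(p)))
print("edges",f(lidpt(p,-.2,.14,.012)),f(lidpt(p,-.2,-.14,.012)))
E
python3 w.py
```

```text
tcp [337. 349.]
2.2 tip [330. 327.]
2.47 tip [342. 369.]
edges [452. 268.] [151. 353.]
t 5.02 chest xyz mm [ 99.8  -3.6 258.2] F chest [-0.9  0.6  0.8]
yaw err -0.016 tilt [-0.001  0.   ] g 0.01
```

The lid is shut, the hasp is still laid back (end near (335,380)), and the fingers are above and behind it. Next I'll lower behind it and sweep it forward.

```bash

python3 -m crank '[[[-8,3,0,0.016,1],[-2,0,15,0,1],[0,0,20,0,1],[0,0,20,0,1],[0,0,13,0,1],[0,0,0,0,1]]]' >/dev/null; python3 w.py
python3 -m crank '[[[8,0,0,0,1],[8,0,0,0,1],[8,0,0,0,1],[8,0,-3,0,1],[8,0,-4,0,1],[8,0,-4,0,1],[8,0,-3,0,1],[8,0,-3,0,1]]]'>/dev/null; python3 w.py
```

```text
t 5.52 chest xyz mm [108.    3.  187.5] F chest [-0.   0.8 -1.2]
yaw err -0.0279 tilt [-0.005  0.003] g 0.01
t 6.18 chest xyz mm [ 52.8   2.5 215.6] F chest [9.1 0.5 8.4]
yaw err -0.0284 tilt [ 0.02  -0.004] g 0.01
```

```bash

python3 -m crank '[[[0,0,0,0.02,1]]]'>/dev/null; python3 w.py
python3 -m crank '[[[8,0,-2,0,1],[8,0,-2,0,1],[8,0,-2,0,1],[8,0,-2,0,1],[8,0,0,0,1],[8,0,0,0,1],[8,0,0,0,1]]]'>/dev/null; python3 w.py
```

```text
t 6.27 chest xyz mm [ 50.5   2.4 215. ] F chest [ 7.4 -0.7  5. ]
yaw err -0.0489 tilt [ 0.016 -0.002] g 0.0
t 6.85 chest xyz mm [-10.4   5.1 216.2] F chest [ 3.  -0.7  1.5]
yaw err -0.0498 tilt [0.001 0.   ] g 0.0
```

```bash

python3 -m crank '[[[10,-3,-2,-0.05,1],[10,-2,0,0,1],[10,0,0,0,1],[8,0,3,0,1],[8,0,4,0,1],[8,0,5,0,1],[7,0,6,0,1],[6,0,6,0,1],[5,0,7,0,1],[0,0,0,0,1]]]'>/dev/null; python3 w.py
```

```text
t 7.68 chest xyz mm [-84.3   0.8 185.1] F chest [1.2 1.1 0.7]
yaw err 0.0001 tilt [-0.004  0.001] g 0.01
```

```bash

python3 -m crank '[[[4,0,6,0,1],[3,0,5,0,1],[3,0,4,0,1],[1,0,3,0,1],[0,0,0,0,1]]]'>/dev/null; python3 w.py|head -1
python3 - <<'E'
from bench import get_image;import cv2
i=get_image("wrist")["pixels"][:,:,::-1];cv2.imwrite("pics/w1.png",i)
i=get_image("top")["pixels"][:,:,::-1][180:290,340:480];cv2.imwrite("pics/t2.png",cv2.resize(i,(760,597)))
E
```

```text
t 8.1 chest xyz mm [-93.6   0.4 168. ] F chest [1.  1.4 0.7]
```

View pics/w1.png

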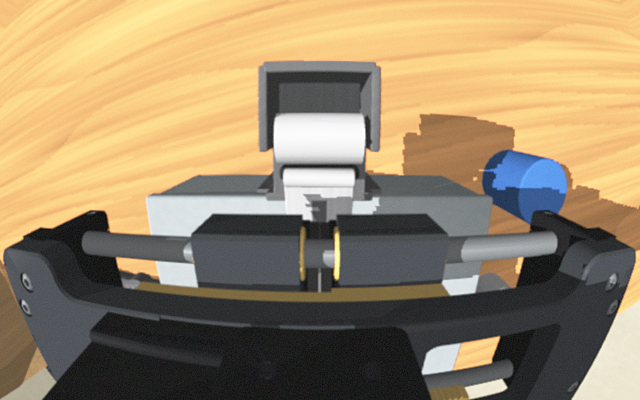

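The wrist view shows the hasp end (285–355, 170–205) just behind the roller (275–365, 115–165) and centred between the cheeks. Now I'll press slowly, feeling for it.

```bash

for i in 1 2 3 4 5 ; do python3 -m crank '[[[0,0,1,0,1],[0,0,1,0,1],[0,0,0,0,1]]]' >/dev/null; python3 w.py|head -1; done
```

```text
t 8.45 chest xyz mm [-93.4  -0.  166.7] F chest [0.2 1.1 2.4]
t 8.7 chest xyz mm [-9.310e+01  1.000e-01  1.647e+02] F chest [-1.3 -0.2  2.8]
t 8.95 chest xyz mm [-93.1   0.3 162.6] F chest [-0.8 -0.9  3.3]
t 9.2 chest xyz mm [-92.9   0.3 161.9] F chest [-3.8 -0.5 10.1]
t 9.45 chest xyz mm [-93.3   0.3 160.3] F chest [-6.2 -0.3 14. ]
```

```bash

for i in 1 2 3 4 5 ; do python3 -m crank '[[[0,0,1,0,1],[0,0,0,0,1]]]' >/dev/null; python3 w.py|head -1; done
```

```text
t 9.62 chest xyz mm [-93.2   0.3 159.3] F chest [-4.8 -0.  13.7]
t 9.78 chest xyz mm [-93.3   0.3 158.2] F chest [-5.5 -0.1 14. ]
t 9.95 chest xyz mm [-93.3   0.3 157. ] F chest [-4.5 -1.4 11.3]
t 10.12 chest xyz mm [-93.4   0.3 155.8] F chest [-4.4  0.3 10.9]
t 10.28 chest xyz mm [-93.4   0.3 154.5] F chest [-4.8 -1.4 10.6]
```

```bash

for i in 1 2 3 4 5 6; do python3 -m crank '[[[0,0,1,0,1],[0,0,0,0,1]]]' >/dev/null; python3 w.py|head -1; done
```

```text
t 10.45 chest xyz mm [-93.5   0.3 153.3] F chest [-2.8  0.4  8.3]
t 10.62 chest xyz mm [-93.6   0.3 152.1] F chest [-3.9 -1.1  7.9]
t 10.78 chest xyz mm [-93.6   0.3 150.9] F chest [-4.1 -0.1  6.4]
t 10.95 chest xyz mm [-93.5   0.4 149.7] F chest [-1.9 -0.3  4.8]
t 11.12 chest xyz mm [-93.4   0.4 148.6] F chest [-2.6 -1.1  4.1]
t 11.28 chest xyz mm [-93.2   0.5 147.5] F chest [-2.5  0.7  3.5]
```

```bash

for i in 1 2 3 4 ; do python3 -m crank '[[[0,0,1,0,1],[0,0,0,0,1]]]' >/dev/null; python3 w.py|head -1; done
```

```text
t 11.45 chest xyz mm [-93.1   0.5 146.5] F chest [-2.8 -0.2  3.1]
t 11.62 chest xyz mm [-93.    0.5 145.7] F chest [-1.3 -0.6  4.1]
t 11.78 chest xyz mm [-93.    0.5 145.2] F chest [-2.7 -0.1  5.4]
t 11.95 chest xyz mm [-93.    0.4 144.8] F chest [-4.5 -0.   9.9]
```

```bash

for i in 1 2 3; do python3 -m crank '[[[0,0,1,0,1],[0,0,0,0,1]]]' >/dev/null; python3 w.py|head -1; done
```

```text
t 12.12 chest xyz mm [-93.    0.5 144.5] F chest [-7.1  0.1 13.8]
t 12.28 chest xyz mm [-93.1   0.5 144.2] F chest [-8.2 -0.8 17.6]
t 12.45 chest xyz mm [-93.1   0.4 143.9] F chest [-10.   -0.3  22.8]
```

```bash

python3 -m crank '[[[0,0,-4,0,1],[0,0,-4,0,1],[0,0,-20,0,1],[-10,0,-40,0,1],[-20,0,-35,0,1],[-30,0,-20,0,1],[-30,0,0,0,1],[-30,0,0,0,1],[-30,0,0,0,1],[0,0,0,0,1]]]' >/dev/null; python3 w.py
python3 - <<'E'
from bench import get_image;import cv2
i=get_image("top")["pixels"][:,:,::-1][180:290,340:480];cv2.imwrite("pics/t3.png",cv2.resize(i,(760,597),interpolation=cv2.INTER_CUBIC))
i=get_image("wrist")["pixels"][:,:,::-1];cv2.imwrite("pics/w3.png",i)
E
```

```text
t 13.28 chest xyz mm [ 60.9   1.6 259.1] F chest [-1.1  1.8 -1.1]
yaw err 0.0018 tilt [-0.002 -0.002] g 0.01
```

View pics/w3.png

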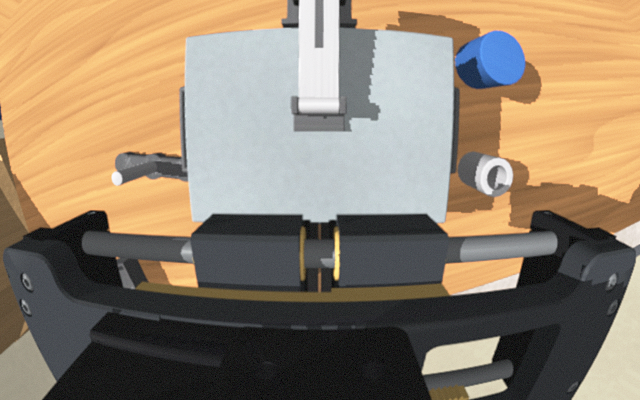

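The hasp lies flat forward in this view and the bystanders are in place, but the catch is out of frame. The top view should show the end.

View pics/t3.png

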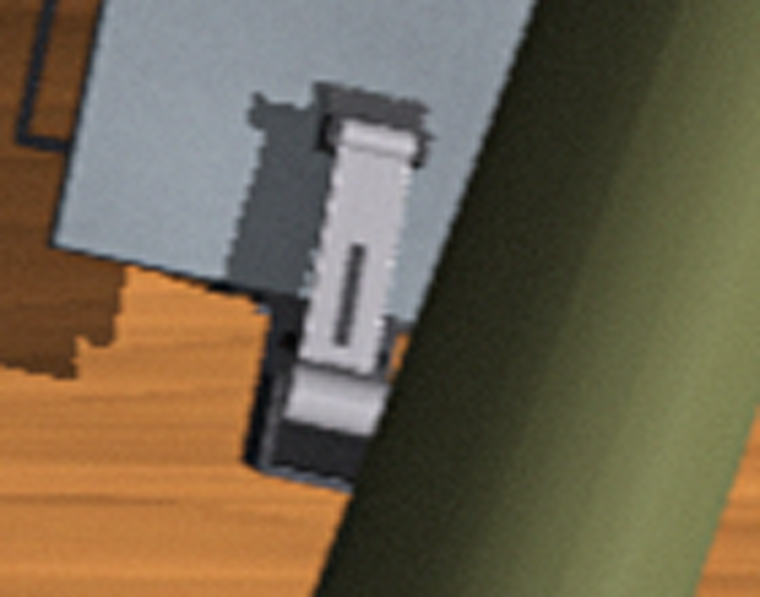

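The roller (288–388, 370–430) covers the hasp's rolled end and looks fully sprung out, about 113 mm from the hinge. One light touch will confirm the height it stayed at.

```bash

python3 -m crank '[[[30,0,0,0,1],[30,0,0,0,1],[30,0,20,0,1],[30,0,25,0,1],[20,0,25,0,1],[13,0,20,0,1],[0,0,10,0,1],[0,0,5,0,1],[0,0,2,0,1],[0,0,0,0,1]]]' >/dev/null; python3 w.py|head -1
for i in 1 2 3 ; do python3 -m crank '[[[0,0,1,0,1],[0,0,0,0,1]]]' >/dev/null; python3 w.py|head -1; done
```

```text
t 14.22 chest xyz mm [-94.9   0.3 157.5] F chest [ 0.   0.6 -0.1]
t 14.38 chest xyz mm [-94.8   0.2 156.5] F chest [-0.6 -0.9 -0.3]
t 14.55 chest xyz mm [-95.6   0.3 155. ] F chest [-0.2 -0.3 -0.6]
t 14.72 chest xyz mm [-95.9   0.3 153.7] F chest [ 0.4 -0.1 -0.5]
```

```bash

python3 -m crank '[[[0,0,2,0,1],[0,0,2,0,1],[0,0,0,0,1]]]' >/dev/null; python3 w.py|head -1
for i in 1 2 3 4 5 6; do python3 -m crank '[[[0,0,1,0,1],[0,0,0,0,1]]]' >/dev/null; python3 w.py|head -1; done
```

```text
t 14.97 chest xyz mm [-96.3   0.4 149.2] F chest [0.5 0.7 0.6]
t 15.13 chest xyz mm [-96.1   0.4 148.5] F chest [-0.3 -0.1  0.8]
t 15.3 chest xyz mm [-96.    0.4 147.7] F chest [-0.6 -0.4 -0.1]
t 15.47 chest xyz mm [-96.1   0.4 146.6] F chest [-0.8  0.2 -1.1]
t 15.63 chest xyz mm [-95.9   0.4 145.8] F chest [ 0.3 -0.2 -0.2]
t 15.8 chest xyz mm [-95.8   0.4 145.5] F chest [-1.3  0.   4.1]
t 15.97 chest xyz mm [-95.8   0.4 145.2] F chest [-2.8 -0.3 10. ]
```

```bash

python3 -m crank '[[[0,0,-5,0,1],[0,0,-20,0,1],[0,0,-35,0,1],[0,0,-35,0,1],[0,0,-20,0,1],[0,0,0,0,1],[0,0,0,0,1]]]' >/dev/null; python3 w.py|head -1
python3 -c "
from bench import job;print(job.close_job())"
```

```text
t 16.55 chest xyz mm [-95.3   0.3 259.9] F chest [-0.4  0.2 -0.9]
the job is handed in; nothing more can be done
None
```

The lid is shut and the hasp sits under the sprung-out roller; it was at the same height when touched again after release. The peak press was about 23 N, the socket, puller and tin look undisturbed in the later pictures, and the job was handed in at about 16.6 s, with no verdict returned.

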